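Walk the tall sugar tin onto the weighing plate

ROBOT

A 6-joint arm with a two-finger parallel gripper is mounted at the origin on the work surface. World frame = base frame: x ahead of the robot, y to its left, z up, the work surface at z = 0. Lengths are in m, angles in rad, forces in N, time in s.
With the tool pointing down it reaches from about 0.35 to 0.775 m from the base axis. Payload 7.3 kg.
Tool frame: the origin (TCP) lies at the very end of the fingers, on their centre line; the grasp point (between the pads) lies 19 mm behind it (robot.pinch_z is the distance from the TCP to the grasp point, in m); z points along the fingers, y is the line along which they close (so a half turn about z gives the same grasp; the last joint's range is limited). The gripper opens to 92 mm and grips with 3 to 60 N. Pads are 19 mm wide; open, the fingers measure 130 mm over their backs; the gripper's body (75 mm by 190 mm) begins 47 mm behind the grasp point.
Start: joints at [1.168, 0.342, 1.524, -0, 1.275, -0.146], TCP at [0.133, 0.508, 0.227] pointing down, gripper open.
Joint ranges: [-2.53, 2.53], [-0.77, 2.02], [0.04, 2.7], [-1, 4.14], [0.28, 2.66], [-3.11, 3.11]. Speed limits (rad/s): [2.57, 2.57, 3.14, 3.14, 3.14, 3.14].

INTERFACE

Orientations are given as [roll, pitch, yaw] about the fixed x, y, z axes, in that order (R = Rz(yaw) Ry(pitch) Rx(roll)).
In Python, from cell import robot gives the robot as it stands.
- The arm moves only by the tool move_arm, never from a script. Its argument "motion" is a list of rows, each a list of 6 numbers: the shift along the tool's x, y, z in units of 0.1 m (1.0 is 0.1 m), then the turn, a rotation vector about the tool's x, y, z in units of pi rad (1.0 is pi rad). In form: [[dx, dy, dz, rx, ry, rz], ...]. A call has 1 to 12 rows; each row is the pose to reach, as a shift and turn from the pose commanded when the call began, along the tool's axes at that moment, turning the shorter way round; what a row does not reach only later rows make up. A row lasts 1/8 s, in which the tool goes at most 62.5 mm and 10.7 degrees, less where a joint would pass 70% of its speed; a pose out of reach is approached as far as the arm can. A call with a number of a shift or a turn outside -1 to 1 is refused whole. A call with a gripper value outside its range is refused whole. "fingers" is the opening, from -1 (shut) to 1 (fully open), set as the call begins (left out, the last holds). The fingers move at their own pace and stop on an object; "newtons" is the grip in N (left out, the last holds). Time passes only in rows, so rows that repeat a pose let the fingers close. It gives the time, the measured TCP pose, the force, the opening and the grip force at its end, in the units of the state.
- robot.observe(): the state, without advancing time (a new reading comes with each control period).
- robot.read_camera(name): name is "side" or "top" or "wrist"; returns a dict with "image" (400x640x3 uint8, red, green, blue), "range_z" (400x640 float32, m along the optical axis (not along the pixel's ray), 0 where there is no reading), "vfov" (degrees; the focal length in pixels is half the picture's height over the tangent of half this angle, whatever the lens; pixels are square), "cx", "cy" (the principal point, pixels), "extrinsics" (4x4, takes a point from camera to world coordinates); the wrist camera has in their place "hand_eye" (4x4, takes a point from camera to tool coordinates, whose origin is the TCP and whose axes are the flange's). Camera axes: x right, y up, looking along -z (the intrinsics and any distortion apply to the point x, -y, -z); pixel columns grow to the right and rows downward; lengths in m; the calibration is good to about 2 mm. A picture is of the moment at which its call begins: read the wrist's pose just before it.
- robot.hand_in(): hands the job in; it is judged then, once.
The state is a dict: "time": time; "qpos": joint angles; "qvel": joint speeds; "joint_efforts": joint torques, N m; "tool_pos": TCP position; "tool_rot": TCP orientation; "contact_force": force on the tool from outside, world axes, zero at the start; "torque": the same for the moment, N m; "opening": finger opening in m; "grip_force": force on a finger pad.
Only numpy, scipy, OpenCV 4.12 (cv2) and the standard library are available. Lean on these libraries where they do the work, as an engineer would, in place of code of your own. Each camera call takes 0.05 s, during which the arm holds its last target. There are 200 camera calls.

TASK

The tall rectangular sugar tin stands half off the flush weighing plate in the pastry counter, on the side away from the robot. Take the wooden grip on its lid, tip the tin about 12 degrees towards the robot onto its front bottom edge and walk it towards the robot with two swings, keeping it tipped through each: first pivot on its left front corner (the +y one) so that the right corner comes well forward towards the robot, then pivot on the right corner to bring the left one forward. Leave it upright, square on the plate with its whole base on it, and let go; never lift it clear of the counter, as the lid is only pressed on, nor let it fall over.

Things in the scene. Friction and masses are not known exactly. Their poses are not given: they have to be found in the camera images.
- tin_mid (a point): Centre of the tall plain metal tin, a box 70 (x) x 120 (y) x 200 mm tall, 0.85 kg, even; z up, x from front face (robot side) to back. A rigid wooden grip on the lid's middle, 60 long (x) x 22 wide (y), spans 100 to 140 mm above this point: pinch it across y. Firm pads hardly let it turn: tilt the hand with the tin. Balance: 18 degrees. Lookalikes: a 100 mm tall tin, a round can.
- corner_left (a point): Left (+y) end of the tin's front bottom edge, at -35, +60, -100 mm from the tin's centre; axes as the tin's. The first pivot.
- corner_right (a point): Right (-y) end of the tin's front bottom edge, at -35, -60, -100 mm from the tin's centre; axes as the tin's. The second pivot, 120 mm from the left one.
- plate (a point): Centre of the weighing plate, a fixed steel rectangle with a black border, flush with the counter (no step; the tin moves over it freely). The steel is 110 mm along its x (away from the robot, like the tin's) by 160 mm along its y: 20 mm all round the tin when it stands centred and square. A readout box 20 mm tall stands 120 to 190 mm to its +y side.

How it is judged:
On the way, in this order (a step that is already met when the one before it is completed fails the run):
1. the tin is tipped at least 6 degrees, both front corners still within 20 mm of where they began (angle between tin_mid's own z axis and vertical above 0.1 rad and distance of each of corner_left, corner_right from where it was at the start of the episode below 0.02 m), for 0.1 s.
2. still tipped, its right front corner has swung at least 40 mm while the left one is within 25 mm of where it began (angle between tin_mid's own z axis and vertical above 0.1 rad and distance of corner_right from where it was at the start of the episode above 0.04 m and distance of corner_left from where it was at the start of the episode below 0.025 m), for 0.1 s.
3. tipped, its left front corner has been swung at least 40 mm as well (angle between tin_mid's own z axis and vertical above 0.1 rad and distance of corner_left from where it was at the start of the episode above 0.04 m), for 0.1 s.
At the end, for the whole second after the job is handed in: The tin stands upright (within 3 degrees) on the counter at rest, its centre within 20 mm of the plate's centre along each of the plate's sides, square to the plate within 11 degrees, and released (x of tin_mid in the frame of plate between -0.02 and 0.02 m and y of tin_mid in the frame of plate between -0.02 and 0.02 m and angle between the x axis of tin_mid and the x axis of plate, either way round below 0.2 rad and angle between tin_mid's own z axis and vertical below 0.05 rad and height (world z) of tin_mid below 0.106 m and linear speed of tin below 0.02 m/s); the robot touches nothing.
It fails at once if the tin is lifted: both ends of its front bottom edge are more than 12 mm above the counter (height (world z) of each of corner_left, corner_right above 0.012 m).
It fails at once if the tin is tipped more than 40 degrees (angle between tin_mid's own z axis and vertical above 0.7 rad).
It also fails if it takes over 42 s, if anything falls off the work surface, if the arm or the gripper's body presses on something with over 40 N, if the wrist force passes 120 N, or if a joint passes its speed limit or range.

## Working session

There is one attempt and no reset: what is moved stays moved. The work goes in short steps, Python scripts to look and compute and a tool call to move; the robot and the scene stay as the last step left them, time stands still between calls to the robot, and variables do not carry over. Pictures are saved under pics/ and viewed, at most 10 in all, crops included, and the job is handed in when it is done.

Besides the shell and the picture viewer there is one more tool, called after "Emit:" as name(argument=value, ...), one argument or row to a line, values as JSON. move_arm: Moves the arm, as the interface text tells. Shifts and turns lie within -1 to 1; 1 stands for 0.1 m of shift or pi rad of turn. Its arguments: {"type":"object","properties":{"motion":{"type":"array"},"fingers":{"type":"number"},"newtons":{"type":"number"}},"required":["motion"]}

```bash
mkdir -p pics; ls; python3 - <<'E'
from cell import robot
import cv2,numpy as np
s=robot.observe(); print(s)
for n in("top","side"):
    c=robot.read_camera(n); cv2.imwrite(f"pics/{n}0.png",c["image"][:,:,::-1])
    np.savez(f"{n}0.npz",**{k:v for k,v in c.items()})
    print(n,{k:v for k,v in c.items() if k not in("image","range_z")})
E
```

```text
pics
{'time': 0.0, 'qpos': array([ 1.16800154e+00,  3.42747054e-01,  1.52501543e+00, -5.62718853e-06,
        1.27537938e+00, -1.45995853e-01]), 'qvel': array([-1.86484043e-03,  6.58444848e-04,  8.96974462e-04, -4.51333884e-04,
        6.76808044e-05,  3.81488452e-04]), 'joint_efforts': array([ 6.36779569e-04, -4.31261230e+01, -2.44223320e+01,  7.16964249e-02,
        5.60149492e-02, -1.32702880e-04]), 'tool_pos': array([0.13316171, 0.50741713, 0.22603288]), 'tool_rot': array([-3.14005914e+00, -2.20051698e-04,  2.88479520e+00]), 'contact_force': array([ 0.29060264, -0.18448124, -0.54628161]), 'torque': array([-0.04284799, -0.02029653, -0.03762147]), 'grip_force': 0.0, 'opening': 0.09205273711960603}
top {'vfov': 45.18032387202295, 'cx': 321.5174511343557, 'cy': 197.34357679572997, 'extrinsics': array([[-0.00654222,  0.99412822, -0.10801059,  0.51628459],
       [-0.99973443, -0.00888913, -0.0212614 ,  0.01186294],
       [-0.02209668,  0.10784281,  0.99392236,  0.77826992],
       [ 0.        ,  0.        ,  0.        ,  1.        ]])}
side {'vfov': 57.89201163960191, 'cx': 321.7636317901432, 'cy': 210.5207622353592, 'extrinsics': array([[-0.98877787,  0.0927269 , -0.11713263,  0.48081223],
       [-0.1491691 , -0.56987339,  0.80807976,  0.53109741],
       [ 0.00817996,  0.81648395,  0.57731019,  0.46002444],
       [ 0.        ,  0.        ,  0.        ,  1.        ]])}
```

View pics/top0.png

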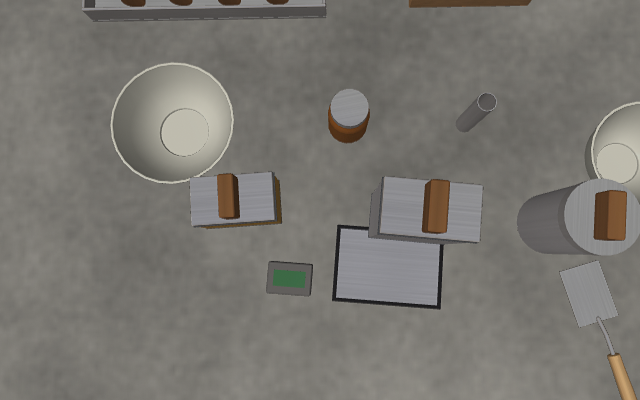

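View pics/side0.png

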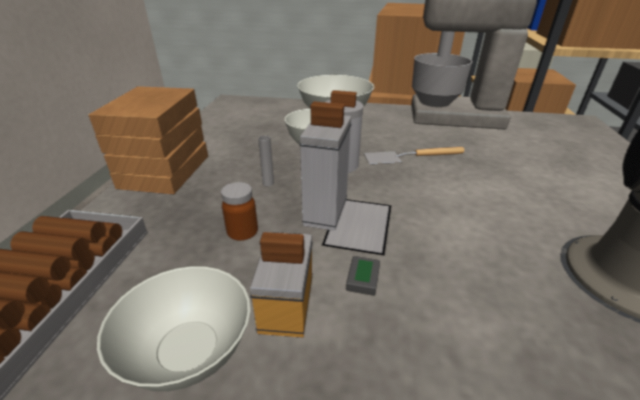

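The top view shows the tall tin's lid at about (380–483, 178–242) and its grip at (436, 206). The plate is at (335–442, 226–307), partly hidden under the tin, and the readout is at (290, 278). I'll measure the lid and grip from depth and the plate from its border.

```bash
cat > h.py <<'E'
import numpy as np,cv2
def pts(c):
    f=200/np.tan(np.radians(float(c["vfov"]))/2); v,u=np.mgrid[0:400,0:640]; z=c["range_z"]
    P=np.stack([(u-c["cx"])/f*z,-(v-c["cy"])/f*z,-z],-1); E=c["extrinsics"]; return P@E[:3,:3].T+E[:3,3]
def ray(c,uv,h):
    f=200/np.tan(np.radians(float(c["vfov"]))/2); uv=np.atleast_2d(uv).astype(float)
    d=np.stack([(uv[:,0]-c["cx"])/f,-(uv[:,1]-c["cy"])/f,-np.ones(len(uv))],-1)@c["extrinsics"][:3,:3].T
    o=c["extrinsics"][:3,3]; return o+d*((h-o[2])/d[:,2])[:,None]
E
python3 - <<'E'
from h import *
c=dict(np.load("top0.npz")); P=pts(c); z=P[...,2]; I=c["image"].astype(int)
def rect(m,n,h):
    m=cv2.morphologyEx(m.astype(np.uint8),cv2.MORPH_OPEN,np.ones((3,3)))
    k,l,s,ce=cv2.connectedComponentsWithStats(m)
    for i in range(1,k):
        if s[i,4]>150:
            q=ray(c,np.argwhere(l==i)[:,::-1],h)[:,:2]; r=cv2.minAreaRect((q*1000).astype(np.float32))
            print(n,s[i],np.round(r[0],1),np.round(r[1],1),round(r[2],2),"z",np.median(z[l==i]).round(4))
sub=np.zeros((400,640),bool); sub[150:330,325:500]=1
rect(sub&(z>.185),"lid+grip",.2)
rect(sub&(z>.22)&(z<.26),"grip",.24)
rect(sub&(I.max(2)<45)&(z<.03),"border",0)
# plate via border outer edges: outer corners seen
m=(sub&(I.max(2)<45)&(z<.03)); 
st=sub&(z<.02)&(I.min(2)>120)
rect(st,"steel",0)
v,u=np.where(m)
for n,uv in dict(left=[(u[v==y].min(),y) for y in range(235,295,5) if (v==y).any()],right=[(u[v==y].max(),y) for y in range(255,303,5)],front=[(x,v[u==x].max()) for x in range(340,436,8)]).items():
    q=ray(c,uv,0)[:,:2]*1000; L=cv2.fitLine(q.astype(np.float32),cv2.DIST_HUBER,0,.01,.01).ravel(); print(n,L.round(3), "ang",np.degrees(np.arctan2(L[1],L[0])).round(2))
print("z counter",np.median(z[330:380,100:400]))
for uv in[(338,227),(334,300),(440,307)]: print(uv,ray(c,uv,0)[0])
E
```

```text
lid+grip [ 379  176  104   66 5892] [ 565.  -106.9] [120.6  71.8] 84.45 z 0.1999
grip [ 425  179   25   55 1175] [ 564.2 -105.7] [24.8 60.5] 84.52 z 0.2392
steel [ 337  229  102   76 6286] [489.4 -77.1] [159.4 109.3] 85.3 z 0.0006
left [ 9.96000e-01 -8.50000e-02  4.95626e+02  7.42200e+00] ang -4.86
right [ 9.97000e-01 -8.20000e-02  4.70930e+02 -1.60515e+02] ang -4.69
front [ 8.10000e-02  9.97000e-01  4.31411e+02 -6.06050e+01] ang 85.36
z counter -0.00030911197455618655
(338, 227) [0.5523906  0.00217115 0.        ]
(334, 300) [0.43638634 0.00972077 0.        ]
(440, 307) [ 0.42478967 -0.15772261  0.        ]
```

Emit:
move_arm(
  motion=[
    [0, 0, -0.35, 0, 0, -0.026],
    [0, 0, -0.7, 0, 0, -0.051],
    [0, 0, -0.7, 0, 0, -0.051],
  ],
  fingers=1,
)

```text
time: 0.48
tool_pos: [0.1337, 0.5088, 0.2991]
tool_rot: [3.137, 0.002, 3.045]
contact_force: [0.0, 0.2, -0.0]
opening: 0.0916
grip_force: 0.0
```

Emit:
move_arm(
  motion=[
    [-0.2, -0.25, 0, 0, 0, 0],
    [-0.5, -0.6, 0, 0, 0, 0],
    [-0.81, -0.95, 0, 0, 0, 0],
  ],
)

```text
time: 0.85
tool_pos: [0.2049, 0.4039, 0.2954]
tool_rot: [-3.14, -0.001, 3.045]
contact_force: [0.7, 0.1, 1.0]
opening: 0.092
grip_force: 0.0
```

Emit:
move_arm(
  motion=[
    [-0.27, -0.32, 0, 0, 0, 0],
    [-0.54, -0.64, 0, 0, 0, 0],
    [-0.81, -0.95, 0, 0, 0, 0],
  ],
)

```text
time: 1.23
tool_pos: [0.2764, 0.3015, 0.2956]
tool_rot: [-3.14, -0.001, 3.044]
contact_force: [1.5, 0.1, 1.2]
opening: 0.0918
grip_force: 0.0
```

Emit:
move_arm(
  motion=[
    [-0.27, -0.32, 0, 0, 0, 0],
    [-0.54, -0.64, 0, 0, 0, 0],
    [-0.81, -0.95, 0, 0, 0, 0],
  ],
)

```text
time: 1.6
tool_pos: [0.3478, 0.1993, 0.2957]
tool_rot: [-3.141, -0.002, 3.044]
contact_force: [0.1, 0.4, -0.3]
opening: 0.0916
grip_force: 0.0
```

Emit:
move_arm(
  motion=[
    [-0.27, -0.32, 0, 0, 0, 0],
    [-0.54, -0.64, 0, 0, 0, 0],
    [-0.81, -0.95, 0, 0, 0, 0],
  ],
)

```text
time: 1.98
tool_pos: [0.4193, 0.097, 0.2956]
tool_rot: [-3.141, -0.002, 3.044]
contact_force: [0.4, 0.7, -0.6]
opening: 0.092
grip_force: 0.0
```

Emit:
move_arm(
  motion=[
    [-0.27, -0.32, 0, 0, 0, 0],
    [-0.54, -0.64, 0, 0, 0, 0],
    [-0.81, -0.95, 0, 0, 0, 0],
  ],
)

```text
time: 2.35
tool_pos: [0.4908, -0.0052, 0.2954]
tool_rot: [3.141, -0.002, 3.044]
contact_force: [0.5, 0.3, -0.5]
opening: 0.092
grip_force: 0.0
```

Emit:
move_arm(
  motion=[
    [-0.3, -0.35, 0, 0, 0, 0],
    [-0.6, -0.7, 0, 0, 0, 0],
    [-0.81, -0.95, 0, 0, 0, 0],
    [-0.81, -0.95, 0, 0, 0, 0],
    [-0.81, -0.95, 0, 0, 0, 0],
  ],
)

```text
time: 2.98
tool_pos: [0.5614, -0.1058, 0.2957]
tool_rot: [3.141, -0.002, 3.045]
contact_force: [-0.4, 0.1, -0.7]
opening: 0.0919
grip_force: 0.0
```

Emit:
move_arm(
  motion=[
    [-0.03, 0, 0.3, 0, 0, 0],
    [-0.03, 0, 0.6, 0, 0, 0],
    [-0.03, 0, 0.8, 0, 0, 0],
    [-0.03, 0, 0.88, 0, 0, 0],
    [-0.03, 0, 0.88, 0, 0, 0],
  ],
)

```text
time: 3.6
tool_pos: [0.5648, -0.106, 0.2089]
tool_rot: [3.141, -0.0, 3.046]
contact_force: [0.5, -0.3, 0.5]
opening: 0.0922
grip_force: 0.0
```

Emit:
move_arm(
  motion=[
    [0, 0, 0, 0, 0, 0],
    [0, 0, 0, 0, 0, 0],
    [0, 0, 0, 0, 0, 0],
    [0, 0, 0, 0, 0, 0],
    [0, 0, 0, 0, 0, 0],
    [0, 0, 0, 0, 0, 0],
    [0, 0, 0, 0, 0, 0],
    [0, 0, 0, 0, 0, 0],
  ],
  fingers=-1,
  newtons=45,
)

```text
time: 4.6
tool_pos: [0.5651, -0.1068, 0.2086]
tool_rot: [-3.141, -0.0, 3.045]
contact_force: [0.1, -1.2, 0.2]
opening: 0.0216
grip_force: 45.0
```

```bash
cat > plan.py <<'E'
import numpy as np
from scipy.spatial.transform import Rotation as Ro
c0=np.array([.5651,-.1068,.1]); TY=np.radians(174.5)
Rt0=Ro.from_euler('z',np.radians(-5.5)); RT0=Ro.from_euler('xyz',[np.pi,0,TY]); pT0=np.array([.5651,-.1068,.2086])
Rrel=Rt0.inv()*RT0; prel=Rt0.inv().apply(pT0-c0)
CL=np.array([-.035,.06,-.1]); CR=np.array([-.035,-.06,-.1])
def pose(yaw,th,ph,corner,at):
    R=Ro.from_euler('z',yaw,degrees=True)*Ro.from_euler('x',ph,degrees=True)*Ro.from_euler('y',-th,degrees=True)
    return R,at-R.apply(corner)
def rows(start,goals):
    tool=lambda T:(T[0]*Rrel,T[1]+T[0].apply(prel))
    R0,p0=tool(start)
    out=[]
    for g in goals:
        R,p=tool(g); out.append(np.r_[R0.inv().apply(p-p0)/.1,(R0.inv()*R).as_rotvec()/np.pi].round(3)+0)
    return out
def show(n,start,goals):
    print(n); print("["+", ".join("["+", ".join(f"{x:g}" for x in r)+"]" for r in rows(start,goals))+"]")
E
python3 - <<'E'
from plan import *
s=lambda n:np.arange(1,n+1)/n
L0=c0+Rt0.apply(CL)
P=lambda y,t,f:pose(y,t,f,CL,L0)
show("tip",P(-5.5,0,0),[P(-5.5,12*k,0) for k in s(10)])
show("roll",P(-5.5,12,0),[P(-5.5,12,-3*k) for k in s(4)])
yy=np.linspace(-5.5,-45.5,21)[1:]
show("swingA",P(-5.5,12,-3),[P(y,12,-3) for y in yy[:10]])
show("swingB",P(yy[9],12,-3),[P(y,12,-3) for y in yy[10:]])
show("unroll",P(-45.5,12,-3),[P(-45.5,12,-3+3*k) for k in s(4)])
Re,pe=P(-45.5,12,0); R1=pe+Re.apply(CR); print(R1)
Q=lambda y,t,f:pose(y,t,f,CR,R1)
show("roll2",Q(-45.5,12,0),[Q(-45.5,12,3*k) for k in s(4)])
yy=np.linspace(-45.5,-4.8,21)[1:]
show("swing2A",Q(-45.5,12,3),[Q(y,12,3) for y in yy[:10]])
show("swing2B",Q(yy[9],12,3),[Q(y,12,3) for y in yy[10:]])
show("unroll2",Q(-4.8,12,3),[Q(-4.8,12,3-3*k) for k in s(4)])
show("untip",Q(-4.8,12,0),[Q(-4.8,12-12*k,0) for k in s(10)])
f=Q(-4.8,0,0)[1]; d=f[:2]-[.4894,-.0771]; a=np.radians(-4.8); print("final in plate",d@[np.cos(a),np.sin(a)],d@[-np.sin(a),np.cos(a)])
E
```

```text
tip
[[0.044, 0, -0.007, 0, -0.007, 0], [0.088, 0, -0.013, 0, -0.013, 0], [0.132, 0, -0.018, 0, -0.02, 0], [0.176, 0, -0.022, 0, -0.027, 0], [0.22, 0, -0.025, 0, -0.033, 0], [0.264, 0, -0.027, 0, -0.04, 0], [0.308, 0, -0.029, 0, -0.047, 0], [0.353, 0, -0.029, 0, -0.053, 0], [0.397, 0, -0.029, 0, -0.06, 0], [0.441, 0, -0.027, 0, -0.067, 0]]
roll
[[-0.002, 0.028, -0.008, 0.004, 0, -0.001], [-0.003, 0.056, -0.015, 0.008, 0, -0.002], [-0.005, 0.083, -0.021, 0.012, 0, -0.003], [-0.006, 0.111, -0.028, 0.016, 0, -0.003]]
swingA
[[0.017, 0.003, -0.004, 0.002, 0.001, 0.011], [0.033, 0.008, -0.007, 0.005, 0.001, 0.022], [0.049, 0.012, -0.011, 0.007, 0.002, 0.033], [0.065, 0.017, -0.015, 0.009, 0.002, 0.043], [0.081, 0.023, -0.019, 0.012, 0.003, 0.054], [0.097, 0.03, -0.022, 0.014, 0.003, 0.065], [0.113, 0.037, -0.026, 0.016, 0.004, 0.076], [0.128, 0.044, -0.03, 0.018, 0.005, 0.087], [0.143, 0.052, -0.033, 0.021, 0.005, 0.098], [0.157, 0.061, -0.037, 0.023, 0.006, 0.109]]
swingB
[[0.017, 0.003, -0.004, 0.002, 0.001, 0.011], [0.033, 0.008, -0.007, 0.005, 0.001, 0.022], [0.049, 0.012, -0.011, 0.00
[... 1554 characters left out ...]
0.13, -0.045, -0.03, -0.019, 0.005, -0.088], [0.145, -0.053, -0.034, -0.021, 0.005, -0.099], [0.16, -0.062, -0.037, -0.023, 0.006, -0.11]]
unroll2
[[0.002, 0.028, 0.008, 0.004, 0, -0.001], [0.003, 0.055, 0.016, 0.008, 0, -0.002], [0.005, 0.083, 0.025, 0.012, 0, -0.003], [0.007, 0.11, 0.034, 0.016, 0, -0.003]]
untip
[[-0.044, 0, 0.008, 0, 0.007, 0], [-0.087, 0, 0.016, 0, 0.013, 0], [-0.13, 0, 0.026, 0, 0.02, 0], [-0.173, 0, 0.037, 0, 0.027, 0], [-0.216, 0, 0.048, 0, 0.033, 0], [-0.259, 0, 0.06, 0, 0.04, 0], [-0.301, 0, 0.074, 0, 0.047, 0], [-0.343, 0, 0.088, 0, 0.053, 0], [-0.385, 0, 0.103, 0, 0.06, 0], [-0.426, 0, 0.118, 0, 0.067, 0]]
final in plate 0.0004035650445093123 0.006185571685688528
```

Emit:
move_arm(
  motion=[
    [0.044, 0, -0.007, 0, -0.007, 0],
    [0.088, 0, -0.013, 0, -0.013, 0],
    [0.132, 0, -0.018, 0, -0.02, 0],
    [0.176, 0, -0.022, 0, -0.027, 0],
    [0.22, 0, -0.025, 0, -0.033, 0],
    [0.264, 0, -0.027, 0, -0.04, 0],
    [0.308, 0, -0.029, 0, -0.047, 0],
    [0.353, 0, -0.029, 0, -0.053, 0],
    [0.397, 0, -0.029, 0, -0.06, 0],
    [0.441, 0, -0.027, 0, -0.067, 0],
    [0.441, 0, -0.027, 0, -0.067, 0],
    [0.441, 0, -0.027, 0, -0.067, 0],
  ],
)

```text
time: 6.1
tool_pos: [0.5212, -0.1025, 0.2114]
tool_rot: [3.142, 0.21, 3.045]
contact_force: [-0.2, 0.2, -8.0]
opening: 0.0218
grip_force: 45.0
```

```bash
python3 - <<'E'
from cell import robot
import cv2
print(robot.observe()["contact_force"])
c=robot.read_camera("side"); cv2.imwrite("pics/side1.png",c["image"][60:300,180:480,::-1].repeat(2,0).repeat(2,1))
E
```

```text
[-0.18954849  0.20945201 -8.02281792]
```

View pics/side1.png

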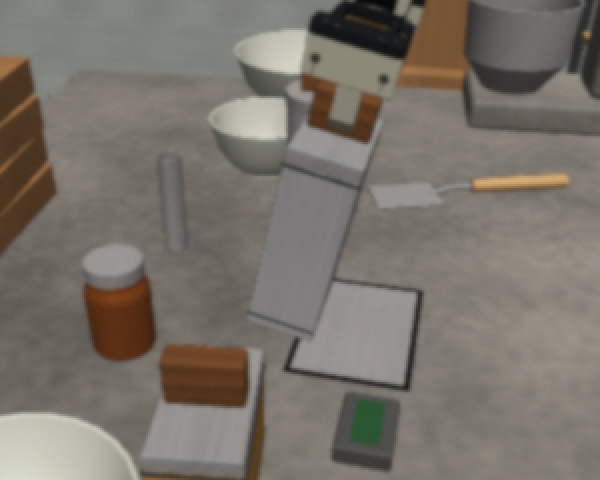

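The picture shows the tin tipped, front edge near (315, 335) in the crop at the plate's rear. The hand is carrying nearly the full weight (8 N), so I'll lower it slightly to load the edge.

Emit:
move_arm(
  motion=[
    [0.002, 0, 0.01, 0, 0, 0],
    [0.004, 0, 0.02, 0, 0, 0],
    [0.004, 0, 0.02, 0, 0, 0],
  ],
)

```text
time: 6.52
tool_pos: [0.5221, -0.1026, 0.2109]
tool_rot: [-3.141, 0.213, 3.045]
contact_force: [-2.6, 1.8, 5.5]
opening: 0.0217
grip_force: 45.0
```

Emit:
move_arm(
  motion=[
    [-0.002, 0.028, -0.008, 0.004, 0, -0.001],
    [-0.003, 0.056, -0.015, 0.008, 0, -0.002],
    [-0.005, 0.083, -0.021, 0.012, 0, -0.003],
    [-0.006, 0.111, -0.028, 0.016, 0, -0.003],
    [-0.006, 0.111, -0.028, 0.016, 0, -0.003],
  ],
)

```text
time: 7.15
tool_pos: [0.5229, -0.0914, 0.2131]
tool_rot: [-3.088, 0.212, 3.056]
contact_force: [-2.0, -2.7, 5.8]
opening: 0.0217
grip_force: 45.0
```

Good: the pivot is loaded. Swinging now.

Emit:
move_arm(
  motion=[
    [0.017, 0.003, -0.004, 0.002, 0.001, 0.011],
    [0.033, 0.008, -0.007, 0.005, 0.001, 0.022],
    [0.049, 0.012, -0.011, 0.007, 0.002, 0.033],
    [0.065, 0.017, -0.015, 0.009, 0.002, 0.043],
    [0.081, 0.023, -0.019, 0.012, 0.003, 0.054],
    [0.097, 0.03, -0.022, 0.014, 0.003, 0.065],
    [0.113, 0.037, -0.026, 0.016, 0.004, 0.076],
    [0.128, 0.044, -0.03, 0.018, 0.005, 0.087],
    [0.143, 0.052, -0.033, 0.021, 0.005, 0.098],
    [0.157, 0.061, -0.037, 0.023, 0.006, 0.109],
  ],
)

```text
time: 8.4
tool_pos: [0.5079, -0.0836, 0.2128]
tool_rot: [-3.091, 0.212, 2.703]
contact_force: [0.1, -1.9, 1.7]
opening: 0.0217
grip_force: 45.0
```

Emit:
move_arm(
  motion=[
    [0.017, 0.003, -0.004, 0.002, 0.001, 0.011],
    [0.033, 0.008, -0.007, 0.005, 0.001, 0.022],
    [0.049, 0.012, -0.011, 0.007, 0.002, 0.033],
    [0.065, 0.017, -0.015, 0.009, 0.002, 0.043],
    [0.081, 0.023, -0.019, 0.012, 0.003, 0.054],
    [0.097, 0.03, -0.022, 0.014, 0.003, 0.065],
    [0.113, 0.037, -0.026, 0.016, 0.004, 0.076],
    [0.128, 0.044, -0.03, 0.018, 0.005, 0.087],
    [0.143, 0.052, -0.033, 0.021, 0.005, 0.098],
    [0.157, 0.061, -0.037, 0.023, 0.006, 0.109],
    [0.157, 0.061, -0.037, 0.023, 0.006, 0.109],
  ],
)

```text
time: 9.78
tool_pos: [0.4963, -0.071, 0.2127]
tool_rot: [-3.093, 0.211, 2.354]
contact_force: [3.1, -0.7, 0.4]
opening: 0.0214
grip_force: 45.0
```

Emit:
move_arm(
  motion=[
    [0.002, -0.028, 0.008, -0.004, 0, 0.001],
    [0.003, -0.055, 0.016, -0.008, 0, 0.002],
    [0.005, -0.083, 0.025, -0.012, 0, 0.003],
    [0.007, -0.11, 0.034, -0.016, 0, 0.003],
    [0.007, -0.11, 0.034, -0.016, 0, 0.003],
  ],
)

```text
time: 10.4
tool_pos: [0.4882, -0.0791, 0.2109]
tool_rot: [3.136, 0.211, 2.343]
contact_force: [5.5, 3.9, 7.9]
opening: 0.0218
grip_force: 45.0
```

```bash
python3 - <<'E'
from cell import robot
import cv2
c=robot.read_camera("side"); cv2.imwrite("pics/side2.png",c["image"][60:300,180:480,::-1].repeat(2,0).repeat(2,1))
from plan import *
s=robot.observe(); RT=Ro.from_euler('xyz',s["tool_rot"]); R=RT*Rrel.inv(); p=s["tool_pos"]-R.apply(prel)
L0=c0+Rt0.apply(CL);R0=c0+Rt0.apply(CR)
for C,O in((CL,L0),(CR,R0)): q=p+R.apply(C); print(q.round(4),"moved",np.linalg.norm(q-O).round(4))
print(R.as_euler('ZXY',degrees=True))
E
```

```text
[ 5.386e-01 -4.320e-02 -1.000e-04] moved 0.0026
[ 0.4527 -0.1271 -0.0007] moved 0.0804
[-45.68501709   0.28011939 -12.11104099]
```

View pics/side2.png

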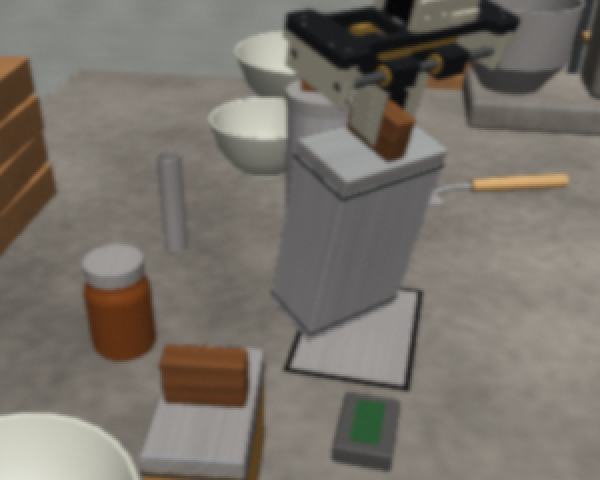

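The first swing went as planned: the left corner is still near (308, 333) in the crop and the right corner is forward on the plate. The second swing comes next.

Emit:
move_arm(
  motion=[
    [-0.002, -0.028, -0.008, -0.004, 0, 0.001],
    [-0.003, -0.056, -0.015, -0.008, 0, 0.002],
    [-0.005, -0.083, -0.021, -0.012, 0, 0.003],
    [-0.006, -0.111, -0.028, -0.016, 0, 0.003],
    [-0.006, -0.111, -0.028, -0.016, 0, 0.003],
  ],
)

```text
time: 11.08
tool_pos: [0.4797, -0.0869, 0.2132]
tool_rot: [3.085, 0.21, 2.334]
contact_force: [5.6, 2.0, 4.8]
opening: 0.0216
grip_force: 45.0
```

Emit:
move_arm(
  motion=[
    [0.017, -0.004, -0.004, -0.002, 0.001, -0.011],
    [0.034, -0.008, -0.008, -0.005, 0.001, -0.022],
    [0.05, -0.012, -0.011, -0.007, 0.002, -0.033],
    [0.067, -0.018, -0.015, -0.009, 0.002, -0.044],
    [0.083, -0.024, -0.019, -0.012, 0.003, -0.055],
    [0.099, -0.03, -0.023, -0.014, 0.004, -0.066],
    [0.114, -0.037, -0.026, -0.016, 0.004, -0.077],
    [0.13, -0.045, -0.03, -0.019, 0.005, -0.088],
    [0.145, -0.053, -0.034, -0.021, 0.005, -0.099],
    [0.16, -0.062, -0.037, -0.023, 0.006, -0.11],
  ],
)

```text
time: 12.32
tool_pos: [0.4632, -0.0799, 0.2128]
tool_rot: [3.089, 0.209, 2.69]
contact_force: [3.9, -0.8, 2.7]
opening: 0.0216
grip_force: 45.0
```

Emit:
move_arm(
  motion=[
    [0.017, -0.004, -0.004, -0.002, 0.001, -0.011],
    [0.034, -0.008, -0.008, -0.005, 0.001, -0.022],
    [0.05, -0.012, -0.011, -0.007, 0.002, -0.033],
    [0.067, -0.018, -0.015, -0.009, 0.002, -0.044],
    [0.083, -0.024, -0.019, -0.012, 0.003, -0.055],
    [0.099, -0.03, -0.023, -0.014, 0.004, -0.066],
    [0.114, -0.037, -0.026, -0.016, 0.004, -0.077],
    [0.13, -0.045, -0.03, -0.019, 0.005, -0.088],
    [0.145, -0.053, -0.034, -0.021, 0.005, -0.099],
    [0.16, -0.062, -0.037, -0.023, 0.006, -0.11],
    [0.16, -0.062, -0.037, -0.023, 0.006, -0.11],
  ],
)

```text
time: 13.7
tool_pos: [0.4456, -0.0787, 0.2126]
tool_rot: [3.091, 0.208, 3.042]
contact_force: [3.7, -1.0, 2.3]
opening: 0.0218
grip_force: 45.1
```

Emit:
move_arm(
  motion=[
    [0.002, 0.028, 0.008, 0.004, 0, -0.001],
    [0.003, 0.055, 0.016, 0.008, 0, -0.002],
    [0.005, 0.083, 0.025, 0.012, 0, -0.003],
    [0.007, 0.11, 0.034, 0.016, 0, -0.003],
    [0.007, 0.11, 0.034, 0.016, 0, -0.003],
  ],
)

```text
time: 14.32
tool_pos: [0.4474, -0.0678, 0.2108]
tool_rot: [-3.138, 0.21, 3.052]
contact_force: [-0.0, -6.1, 12.1]
opening: 0.0219
grip_force: 45.0
```

```bash
cat > chk.py <<'E'
from cell import robot
from plan import *
s=robot.observe(); RT=Ro.from_euler('xyz',s["tool_rot"]); R=RT*Rrel.inv(); p=s["tool_pos"]-R.apply(prel)
L0=c0+Rt0.apply(CL);R0=c0+Rt0.apply(CR)
for C,O in((CL,L0),(CR,R0)): q=p+R.apply(C); print(q.round(4),"moved",np.linalg.norm(q-O).round(4))
m=(p+R.apply(CL)+p+R.apply(CR))/2; a=np.radians(-4.8); d=m[:2]-[.4894,-.0771]
print(R.as_euler('ZXY',degrees=True),"front edge mid in plate (want -35,0)",d@[np.cos(a),np.sin(a)],d@[-np.sin(a),np.cos(a)])
E
python3 chk.py
```

```text
[ 0.462  -0.0096 -0.0008] moved 0.0815
[ 4.512e-01 -1.291e-01 -3.000e-04] moved 0.0808
[ -5.17478023  -0.2044656  -12.03698079] front edge mid in plate (want -35,0) -0.03332798598672576 0.004976742224643322
```

Emit:
move_arm(
  motion=[
    [-0.045, 0, 0.004, 0, 0.007, 0],
    [-0.089, 0, 0.008, 0, 0.013, 0],
    [-0.133, 0, 0.014, 0, 0.02, 0],
    [-0.176, 0, 0.025, 0, 0.027, 0],
    [-0.219, 0, 0.036, 0, 0.033, 0],
    [-0.262, 0, 0.048, 0, 0.04, 0],
    [-0.304, 0, 0.062, 0, 0.047, 0],
    [-0.346, 0, 0.076, 0, 0.053, 0],
    [-0.388, 0, 0.091, 0, 0.06, 0],
    [-0.429, 0, 0.106, 0, 0.067, 0],
    [-0.429, 0, 0.106, 0, 0.067, 0],
  ],
)

```text
time: 15.7
tool_pos: [0.4915, -0.0722, 0.2088]
tool_rot: [-3.138, -0.002, 3.051]
contact_force: [2.2, -6.7, 10.0]
opening: 0.0217
grip_force: 45.0
```

```bash
python3 chk.py
```

```text
[ 4.617e-01 -1.000e-02  1.000e-04] moved 0.0817
[ 0.4508 -0.1295  0.0005] moved 0.0811
[-5.21721413 -0.20254164  0.0997485 ] front edge mid in plate (want -35,0) -0.03369562923836618 0.004595284458862717
```

Upright and within a few mm of the plate's centre. I'll release, clear the hand and check from above.

Emit:
move_arm(
  motion=[
    [0, 0, -0.01, 0, 0, 0],
    [0, 0, -0.01, 0, 0, 0],
    [0, 0, -0.01, 0, 0, 0],
    [0, 0, -0.01, 0, 0, 0],
  ],
)

```text
time: 16.2
tool_pos: [0.4898, -0.0711, 0.2087]
tool_rot: [-3.14, -0.005, 3.05]
contact_force: [-0.4, -3.9, 5.4]
opening: 0.0215
grip_force: 45.0
```

Emit:
move_arm(
  motion=[
    [0, 0, 0, 0, 0, 0],
    [0, 0, 0, 0, 0, 0],
    [0, 0, 0, 0, 0, 0],
    [0, 0, 0, 0, 0, 0],
    [0, 0, 0, 0, 0, 0],
    [0, 0, 0, 0, 0, 0],
  ],
  fingers=1,
)

```text
time: 16.95
tool_pos: [0.4906, -0.0708, 0.2087]
tool_rot: [3.141, -0.004, 3.051]
contact_force: [-0.6, -0.4, 0.5]
opening: 0.0773
grip_force: 0.0
```

Emit:
move_arm(
  motion=[
    [0, 0, -0.2, 0, 0, 0],
    [0, 0, -0.5, 0, 0, 0],
    [0, 0, -0.9, 0, 0, 0],
    [0, 0, -0.9, 0, 0, 0],
  ],
)

```text
time: 17.45
tool_pos: [0.4922, -0.0713, 0.3017]
tool_rot: [-3.14, 0.003, 3.051]
contact_force: [0.1, -0.3, 0.6]
opening: 0.0918
grip_force: 0.0
```

Emit:
move_arm(
  motion=[
    [0.4, 0.4, 0, 0, 0, 0],
    [0.7, 0.8, 0, 0, 0, 0],
    [0.7, 1, 0, 0, 0, 0],
  ],
)

```text
time: 17.82
tool_pos: [0.4281, 0.0367, 0.2984]
tool_rot: [3.141, -0.005, 3.052]
contact_force: [0.9, -0.6, -0.1]
opening: 0.0915
grip_force: 0.0
```

Emit:
move_arm(
  motion=[
    [0, 0.5, 0, 0, 0, 0],
    [0, 1, 0, 0, 0, 0],
    [0, 1, 0, 0, 0, 0],
    [0, 1, 0, 0, 0, 0],
  ],
)

```text
time: 18.32
tool_pos: [0.4389, 0.1343, 0.2982]
tool_rot: [-3.141, -0.005, 3.052]
contact_force: [-0.0, 0.1, -0.4]
opening: 0.0916
grip_force: 0.0
```

```bash
python3 - <<'E'
from h import *
from cell import robot
c=robot.read_camera("top"); cv2.imwrite("pics/top3.png",c["image"][:,:,::-1]); z=pts(c)[...,2]
m=((z>.185)&(z<.26)).astype(np.uint8); m[:,:325]=0; m[:,500:]=0; m[:190]=0
m=cv2.morphologyEx(m,cv2.MORPH_OPEN,np.ones((3,3))); k,l,s,_=cv2.connectedComponentsWithStats(m)
for i in range(1,k):
    if s[i,4]>300:
        r=cv2.minAreaRect((ray(c,np.argwhere(l==i)[:,::-1],.2)[:,:2]*1000).astype(np.float32)); print(s[i],r)
        a=np.radians(-4.8); d=np.array(r[0])-[489.4,-77.1]; print(d@[np.cos(a),np.sin(a)],d@[-np.sin(a),np.cos(a)])
print(robot.observe()["time"])
E
```

```text
[ 351  239  104   67 6000] ((489.38934326171875, -71.45895385742188), (120.00959777832031, 69.71129608154297), 84.56060028076172)
-0.48264993894914826 5.620370466899728
18.375
```

View pics/top3.png

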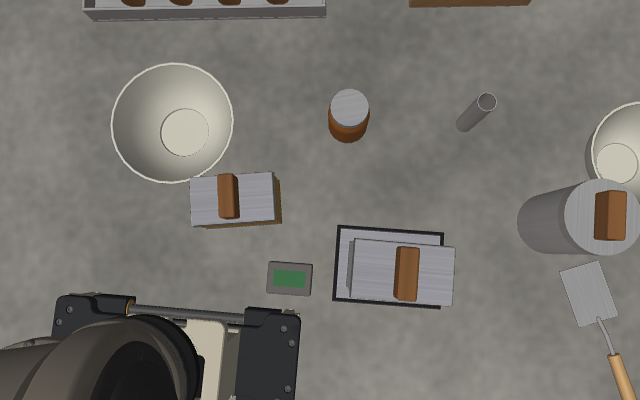

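The tin stands upright on the plate, with its lid centred near (402, 272). It is about 0 mm and 6 mm off centre along the plate's x and y and square within 1°. The arm is clear, so I'm handing in.

```bash
python3 -c "
from cell import robot
print(robot.hand_in())"
```

```text
the job is handed in; nothing more can be done
None
```

I walked the tin onto the plate with the two tipped swings, let go of it upright about 6 mm off centre and square within 1°, and handed the job in at about 18 s; the hand-in returned no verdict.

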